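# Third hand at the model jig: roof on, then press the block against the sprung stop

### The arm

A 6-joint arm with a two-finger parallel gripper is mounted at the origin on the work surface. World frame = base frame: x ahead of the robot, y to its left, z up, the work surface at z = 0. Lengths are in m, angles in rad, forces in N, time in s.
With the tool pointing down it reaches from about 0.35 to 0.975 m from the base axis. Payload 4.9 kg.
Tool frame: the origin (TCP) lies on the centre line of the jaws, within the pads' length; the fingertips stand ctrl.tcp_to_tips ahead of it and the grasp point (between the pads) lies 3 mm ahead of it (ctrl.tcp_to_tips is the distance from the TCP to the fingertips, in m); z points along the fingers, y is the direction in which the jaws open and shut (so a half turn about z gives the same grasp; the last joint's range is limited). The gripper opens to 85 mm and grips with 20 to 120 N. Pads are 22 mm wide; open, the fingers measure 114 mm over their backs; the gripper's body (76 mm by 85 mm) begins 54 mm behind the grasp point. The pads swing forward as they close: fully open they stand 13 mm farther back than shut.
Start: joints at [1.067, 0.053, 1.613, -0, 1.476, -0.119], TCP at [0.235, 0.579, 0.253] pointing down, gripper open.
Joint ranges: [-3.01, 3.01], [-1.01, 2.22], [0.06, 2.58], [-1.02, 4.17], [0.09, 2.62], [-3.14, 3.14]. Speed limits (rad/s): [2.57, 2.57, 3.14, 3.14, 3.14, 3.14].

### API

Orientations are given as a rotation vector (axis times angle).
In Python, from station import ctrl, vision gives the robot as it stands.
- The arm moves only by the tool jog_arm, never from a script. Its argument "deltas" is a list of rows, each a list of 7 numbers: the turn, a rotation vector about the tool's x, y, z in rad, then the shift along the tool's x, y, z in cm, then the opening, from 0 (shut) to 1 (fully open). A call has 1 to 12 rows; each row shifts and turns the commanded pose from where the row before left it, along the tool's axes as they then stand; what a row does not reach is not made up. A row lasts 1/12 s, in which the tool goes at most 41.7 mm and 7.16 degrees, less where a joint would pass 70% of its speed; a pose out of reach is approached as far as the arm can. A call with a gripper value outside its range is refused whole. The fingers move at their own pace and stop on an object; "grip_force" is the grip in N (left out, the last holds). Time passes only in rows, so rows that do not move let the fingers close. It gives the time, the measured TCP pose, the force and the opening at its end, in the units of the state.
- ctrl.get_obs(): the state, without advancing time (a new reading comes with each control period).
- vision.get_image(name): name is "scene" or "side" or "wrist"; returns (picture, depth): 480x640x3 uint8, red, green, blue; 480x640 float32, m along the optical axis (not along the pixel's ray), 0 where there is no reading.
- vision.calibration(name): a dict with "fx", "fy", "cx", "cy" (pixels), "dist" ([k1, k2, p1, p2, k3] as OpenCV has them; the pictures are not rectified), "rvec" (rotation vector, rad) and "tvec" (3), from world to camera coordinates, as OpenCV has them; the wrist camera has in their place "hand_eye" (4x4, takes a point from camera to tool coordinates, whose origin is the TCP and whose axes are the flange's). Camera axes: x right, y down, z forward; pixel columns grow to the right and rows downward; lengths in m; the calibration is good to about 2 mm. A picture is of the moment at which its call begins: read the wrist's pose just before it. calibration takes no time and is no camera call.
- ctrl.finish_job(): hands the job in, once; it reports no verdict.
The state is a dict: "t": time; "q": joint angles; "dq": joint speeds; "effort": joint torques, N m; "tool_pos": TCP position; "tool_rot": TCP orientation; "contact_force": force on the tool from outside, world axes, zero at the start; "wrist_torque": the same for the moment, N m; "opening": finger opening in m.
Only numpy, scipy, OpenCV 4.12 (cv2) and the standard library are available. Lean on these libraries where they do the work, as an engineer would, in place of code of your own. Each camera call takes 0.05 s, during which the arm holds its last target. There are 200 camera calls.

### The job

Set the loose roof onto the open top of the white model block so that it drops fully home and lies level, and let go of it. Then slide the roofed block, flat on the jig board, squarely and centrally against the blue sprung pad and press until the black pointer stands in the green band (about 10 N), never into the end stop. Finish while still holding it there steadily for a colleague to fasten, leaving the pencil cup, glue bottle and finished model where they stand.

Things in the scene. Friction and masses are not known exactly. Their poses are not given: they have to be found in the camera images.
- jig: Fixed jig. Origin: table level, below the middle of the pad's cork face at rest; +x is the pressing direction, z up. Plywood board 310 x 160 mm, 6 mm thick (x -200 to +110 mm); the block stands on it, underside at z = 6 mm. Aluminium stop block x 42 to 102 mm, 90 mm wide, top at z = 50 mm, with a scale on top: white, green, then red towards +x.
- pad (a joint): Travel of the sprung pad towards the jig's +x, m: 0 at rest, end stop 0.030. Spring 600 N/m, no preload: 10 N at 0.0167. Green band: 0.0117 (7 N) to 0.0233 (14 N). Pad blue, 9 mm thick with cork face, 76 mm wide, z 10 to 60 mm above the table; the crossbar of its black T-shaped pointer, 56 mm behind the cork face, shows the travel on the scale.
- pad_face (a point): Middle of the pad's cork face, 35 mm above the table; it moves with the pad.
- block: Loose white model building with grey windows: open-topped box 70 (x) x 56 (y) x 66 mm high, walls 4 mm (opening 62 x 48), 140 to 260 g. Origin: centre of underside. Starts on the jig board, its +x end 50 to 105 mm short of the pad, turned up to 0.3 rad from the jig. Its +x end meets the pad, its x along the jig's x. Grip across the 56 mm or push from behind.
- roof: Loose terracotta slab 68 (x) x 54 (y) x 5 mm; cream plug below, 6 mm deep, 54 x 40 mm (lower half 46 x 36); grey plant room on top as grip, 34 (x) x 26 (y) x 26 mm high. 80 g. Origin: centre of plug's underside; slab z 6 to 11, top z 37 mm. Starts on the table left or right of the jig. Seated: long side along the block's, slab on the rim, origin 60 mm above the block's.
- pencil_cup: Bystander: lime cup, 72 mm across and 85 mm high, with pencils up to 150 mm. Origin: centre of its underside.
- glue: Bystander: white glue bottle with an orange cap, 48 mm across, 120 mm high. Origin: centre of its underside.
- finished_model: Bystander: cream tower, 180 mm high, on a 100 mm square wooden plinth. Origin: centre of its underside.
There are look-alikes about, which are no part of the job. There is more than one size of the block; the one meant has the size given above.

How it is judged:
By the outcome, as a careful person would: the job done as asked, in the order asked, and still so for the second after the job is handed in, while the arm keeps its last pose, push and grip.
It also fails if it takes over 67 s, if anything falls off the work surface, if the arm or the gripper's body presses on something with over 40 N, if the wrist force passes 120 N, or if a joint passes its speed limit or range.

## Working session

There is one attempt and no reset: what is moved stays moved. The work goes in short steps, Python scripts to look and compute and a tool call to move; the robot and the scene stay as the last step left them, time stands still between calls to the robot, and variables do not carry over. Pictures are saved under pics/ and viewed, about 8 in all and at most 12, crops included, and the job is handed in when it is done.

Besides the shell and the picture viewer there is one more tool, called after "Call:" in YAML: its name, and indented under it one key for each argument. jog_arm: Moves the arm, as the interface text tells. Its arguments: {"type":"object","properties":{"deltas":{"type":"array"},"grip_force":{"type":"number"}},"required":["deltas"]}

```bash
ls; mkdir -p pics
python3 - <<'E'
from station import ctrl, vision
import cv2,numpy as np
print(ctrl.get_obs(), ctrl.tcp_to_tips)
for n in ["scene","side"]:
    im,d=vision.get_image(n); np.savez(f"{n}0.npz",im=im,d=d)
    cv2.imwrite(f"pics/{n}0.png",im[...,::-1]); print(n,vision.calibration(n))
print(vision.calibration("wrist"))
E
```

```text
pics
{'t': 0.0, 'q': array([ 1.06698725e+00,  5.33876057e-02,  1.61431439e+00, -2.49841467e-05,
        1.47600904e+00, -1.19020175e-01]), 'dq': array([ 0.00186752,  0.00036746,  0.00072453, -0.00030408,  0.00075868,
       -0.0006371 ]), 'effort': array([ 1.16829406e-04, -3.93687022e+01, -3.70172346e+01, -1.48331828e-04,
        7.25083562e-03,  2.38424337e-05]), 'tool_pos': array([0.23433305, 0.57877201, 0.25203174]), 'tool_rot': array([-0.60057945, -3.08301305,  0.00317883]), 'contact_force': array([ 0.41165211,  0.0666757 , -0.696635  ]), 'wrist_torque': array([ 0.056789  , -0.00703853, -0.00220625]), 'opening': 0.0854079363679481} 0.022
scene {'fx': 451.3980149436058, 'fy': 451.3980149436058, 'cx': 323.2825317303723, 'cy': 239.91145195754277, 'dist': array([-0.11641345,  0.        ,  0.        ,  0.        ,  0.        ]), 'rvec': array([ 1.68133832,  2.09228504, -0.65986392]), 'tvec': array([ 0.11867884, -0.41880134,  1.3118818 ])}
side {'fx': 562.8299605123708, 'fy': 562.8299605123708, 'cx': 324.59323606700053, 'cy': 237.25032184406834, 'dist': array([0.00847421, 0.        , 0.        , 0.        , 0.        ]), 'rvec': array([ 2.06840708, -0.29085168,  0.1846844 ]), 'tvec': array([-0.55412391,  0.12873758,  0.96242302])}
{'fx': 346.5969219686905, 'fy': 346.5969219686905, 'cx': 320.3144997126957, 'cy': 237.87706315557276, 'dist': array([-0.04111991,  0.        ,  0.        ,  0.        ,  0.        ]), 'hand_eye': array([[-9.43110635e-05, -9.54322157e-01, -2.98779537e-01,
         7.59301699e-02],
       [ 9.99999985e-01, -1.33911634e-04,  1.12068510e-04,
         1.75183848e-04],
       [-1.46959519e-04, -2.98779522e-01,  9.54322155e-01,
        -1.21481530e-01],
       [ 0.00000000e+00,  0.00000000e+00,  0.00000000e+00,
         1.00000000e+00]])}
```

View pics/scene0.png

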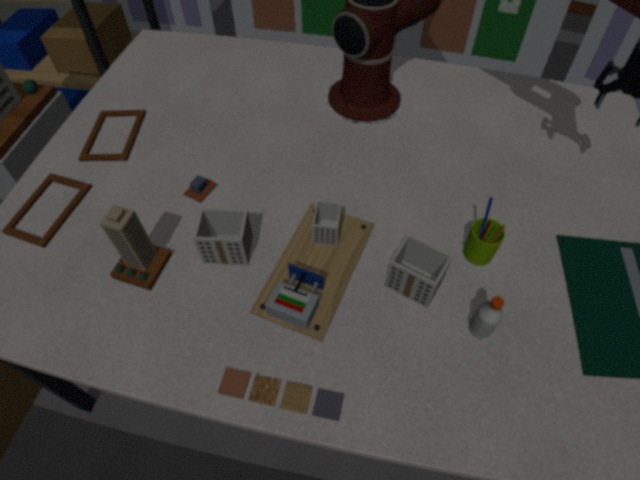

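View pics/side0.png

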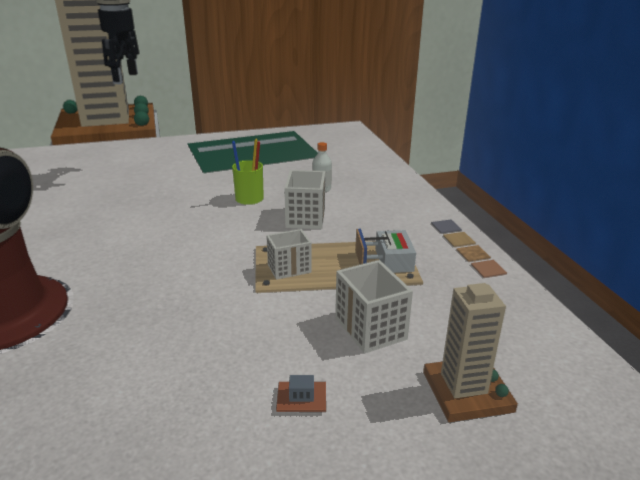

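The scene view shows three white open blocks: (327,223) on the jig board, and larger ones at (224,238) and (417,270) on the table. The one on the board fits both the description and the size. The roof is at scene (201,188) / side (302,393), and the jig pad is at scene (307,277). I'll measure these and confirm with a crop.

```bash
cat > h.py <<'E'
import cv2,numpy as np
from scipy.spatial.transform import Rotation as R
from station import ctrl, vision
def cam(n,obs=None):
    c=vision.calibration(n); K=np.array([[c['fx'],0,c['cx']],[0,c['fy'],c['cy']],[0,0,1]])
    if n=='wrist':
        T=np.eye(4); T[:3,:3]=R.from_rotvec(obs['tool_rot']).as_matrix(); T[:3,3]=obs['tool_pos']
        T=T@c['hand_eye']; return K,c['dist'],T[:3,:3],T[:3,3]
    Rw=R.from_rotvec(c['rvec']).as_matrix(); return K,c['dist'],Rw.T,-Rw.T@c['tvec']
def rays(px,C):
    u=cv2.undistortPoints(np.float64(px).reshape(-1,1,2),C[0],C[1])[:,0]
    return np.c_[u,np.ones(len(u))]@C[2].T      # unit optical depth
def onplane(px,z,C):
    r=rays(px,C); return C[3]+r*((z-C[3][2])/r[:,2])[:,None]
def cloud(d,C):
    v,u=np.mgrid[:d.shape[0],:d.shape[1]]
    P=C[3]+rays(np.c_[u.ravel(),v.ravel()],C)*d.reshape(-1,1); P=P.reshape(*d.shape,3); P[d<=0]=np.nan; return P
def pix(P,C):
    return cv2.projectPoints(np.float64(P).reshape(-1,3),cv2.Rodrigues(C[2].T)[0],-C[2].T@C[3],C[0],C[1])[0][:,0]
def rect(xy):
    (c,s,a)=cv2.minAreaRect(np.float32(xy)*1000); 
    if s[0]<s[1]: s=s[::-1]; a+=90
    a=(a+90)%180-90
    return np.round(c,1),np.round(s,1),round(a,2)   # mm, deg of long side
E
python3 - <<'E'
from h import *
for n in ["scene","side"]:
    f=np.load(n+"0.npz"); im,d=f['im'],f['d']; C=cam(n); P=cloud(d,C)
    hsv=cv2.cvtColor(im,cv2.COLOR_RGB2HSV); H,S,V=[hsv[...,i].astype(int) for i in range(3)]
    boxes=dict(scene=dict(board=(240,195,385,345),roof=(178,170,222,205),block=(305,195,350,250)),side=dict(board=(245,235,425,295),roof=(270,370,335,415),block=(262,225,315,280)))[n]
    def m(box,c):
        z=np.zeros(H.shape,bool); z[box[1]:box[3],box[0]:box[2]]=1; z&=c
        k,l,st,_=cv2.connectedComponentsWithStats(z.astype(np.uint8)); 
        return z
    def pts(mm): v,u=np.nonzero(mm); return np.c_[u,v]
    wood=m(boxes['board'],(H>9)&(H<26)&(S>60)&(np.abs(P[...,2]-.006)<.012))
    wood=cv2.morphologyEx(wood.astype(np.uint8),cv2.MORPH_OPEN,np.ones((3,3)))
    print(n,'board',rect(onplane(pts(wood),.006,C)[:,:2]),np.nanmedian(P[wood>0][:,2]))
    terra=m(boxes['roof'],((H<12)|(H>172))&(S>90))
    print('roof slab',rect(onplane(pts(terra),.011,C)[:,:2]),np.nanmedian(P[terra][:,2]))
    top=m(boxes['roof'],(P[...,2]>.029)); print('plantroom',top.sum(),rect(onplane(pts(top),.037,C)[:,:2]))
    x,y,X,Y=boxes['block']
    rim=m(boxes['block'],(P[...,2]>.065)&(P[...,2]<.08)); print('rim',rim.sum(),rect(onplane(pts(rim),.072,C)[:,:2]),np.nanmax(P[y:Y,x:X,2]))
    blue=m(boxes['board'],(H>100)&(H<125)&(S>120)); q=P[blue]; print('pad blue',blue.sum(),np.nanmedian(q,0))
    for name,b in boxes.items():pass
f=np.load("scene0.npz"); g=np.load("side0.npz")
a=cv2.resize(f['im'][160:350,170:400],None,fx=3.4,fy=3,interpolation=cv2.INTER_CUBIC)
b=cv2.resize(g['im'][220:300,240:430],(782,300),interpolation=cv2.INTER_CUBIC)
cv2.imwrite("pics/crop0.png",cv2.convertScaleAbs(a[...,::-1],alpha=1.3)[:600])
E
```

```text
scene board (array([596.8,  -6.9]), array([310.3, 159.1]), -10.38) 0.006043320842581079
roof slab (array([ 447.3, -331.5]), array([66.9, 51.5]), -18.34) 0.010118331578253148
plantroom 149 (array([ 448.7, -331.8]), array([38.6, 31.7]), -17.94)
rim 274 (array([506.6,  -1.6]), array([77.2, 56.7]), 4.76) 0.07753936338516076
pad blue 360 [ 0.64861582 -0.01410559  0.04559967]
side board (array([595.9, -11.4]), array([307.8, 165.2]), -10.28) 0.006563755787199921
roof slab (array([ 444.3, -338. ]), array([66.7, 54.9]), -15.79) 0.011590308817608974
plantroom 442 (array([ 443.2, -341. ]), array([34.5, 33.2]), 74.67)
rim 424 (array([503.5, -10.2]), array([74. , 69.8]), 4.75) 0.07509338143988986
pad blue 12 [ 0.64310331 -0.03559958  0.06094762]
```

View pics/crop0.png

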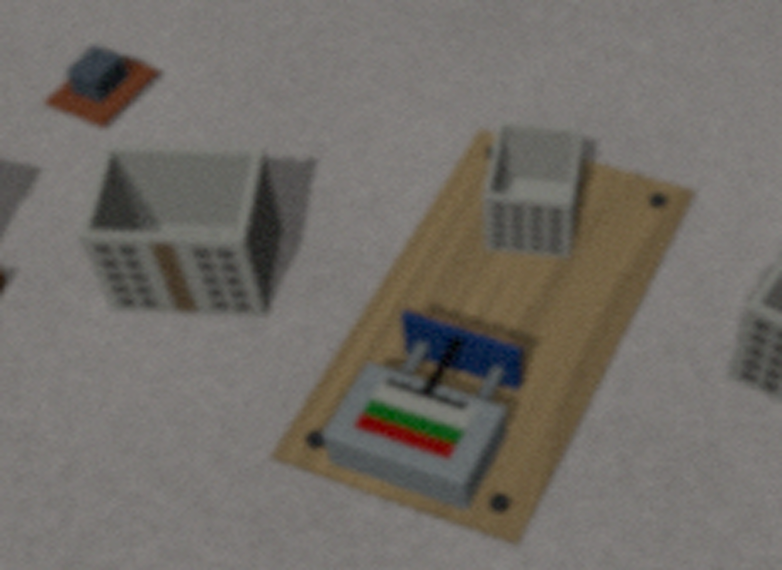

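```bash
cat >> h.py <<'E'
def delta(pos,ydeg):
    """turn about tool axes, then shift in tool axes (cm) to put TCP at pos, pointing down, jaw axis at world angle ydeg (mod 180)"""
    o=ctrl.get_obs(); A=R.from_rotvec(o['tool_rot']).as_matrix()
    cur=np.degrees(np.arctan2(A[1,1],A[0,1])); y=ydeg+180*round((cur-ydeg)/180); y=np.radians(y)
    Y=np.array([np.cos(y),np.sin(y),0]); Z=np.array([0,0,-1.]); B=np.c_[np.cross(Y,Z),Y,Z]
    print('t %.2f'%o['t'],'pos',o['tool_pos'].round(4),'jaw deg %.2f'%cur,'tilt',A[:2,2].round(4),'F',o['contact_force'].round(2),'q6 %.2f'%o['q'][5],'open %.4f'%o['opening'])
    print('turn',R.from_matrix(A.T@B).as_rotvec().round(4),'shift cm',(B.T@(np.array(pos)-o['tool_pos'])*100).round(2))
E
python3 - <<'E'
from h import *
delta((.447,-.334,.17),73)
delta((.447,-.334,.25),73)
delta((.5,.1,.25),73)
E
```

```text
t 0.10 pos [0.2344 0.5788 0.2522] jaw deg 67.95 tilt [-0.0009 -0.0017] F [-0.38 -0.19 -1.17] q6 -0.12 open 0.0858
turn [-0.0019 -0.0003 -0.0881] shift cm [-47.02 -81.08   8.22]
t 0.10 pos [0.2344 0.5788 0.2522] jaw deg 67.95 tilt [-0.0009 -0.0017] F [-0.38 -0.19 -1.17] q6 -0.12 open 0.0858
turn [-0.0019 -0.0003 -0.0881] shift cm [-47.02 -81.08   0.22]
t 0.10 pos [0.2344 0.5788 0.2522] jaw deg 67.95 tilt [-0.0009 -0.0017] F [-0.38 -0.19 -1.17] q6 -0.12 open 0.0858
turn [-0.0019 -0.0003 -0.0881] shift cm [-39.4  -38.02   0.22]
```

Call:
jog_arm:
  deltas:
    - [0, 0, -0.088, 0, 0, 0, 1]
    - [0, 0, 0, -3, -2.9, 0, 1]
    - [0, 0, 0, -3, -2.9, 0, 1]
    - [0, 0, 0, -3, -2.9, 0, 1]
    - [0, 0, 0, -3, -2.9, 0, 1]
    - [0, 0, 0, -3, -2.9, 0, 1]
    - [0, 0, 0, -3, -2.9, 0, 1]
    - [0, 0, 0, -3, -2.9, 0, 1]
    - [0, 0, 0, -3, -2.9, 0, 1]
    - [0, 0, 0, -3, -2.9, 0, 1]
    - [0, 0, 0, -3, -2.9, 0, 1]
    - [0, 0, 0, -3, -2.9, 0, 1]

```text
t: 1.1
tool_pos: [0.4568, 0.1763, 0.253]
tool_rot: [-0.464, -3.107, -0.0]
contact_force: [1.1, -0.2, 0.1]
opening: 0.0854
```

Call:
jog_arm:
  deltas:
    - [0, 0, 0, -3, -2.9, 0, 1]
    - [0, 0, 0, -3, -2.9, 0, 1]
    - [0, 0, 0, -0.6, -3.5, 0.2, 1]
    - [0, 0, 0, -0.6, -3.5, 0.5, 1]
    - [0, 0, 0, -0.6, -3.5, 0.7, 1]
    - [0, 0, 0, -0.6, -3.5, 0.7, 1]
    - [0, 0, 0, -0.6, -3.5, 0.7, 1]
    - [0, 0, 0, -0.6, -3.5, 0.7, 1]
    - [0, 0, 0, -0.6, -3.5, 0.7, 1]
    - [0, 0, 0, -0.6, -3.5, 0.7, 1]
    - [0, 0, 0, -0.6, -3.5, 0.7, 1]
    - [0, 0, 0, -0.6, -3.5, 0.7, 1]

```text
t: 2.1
tool_pos: [0.4511, -0.2484, 0.1896]
tool_rot: [-0.465, -3.107, -0.0]
contact_force: [0.5, 0.7, 0.2]
opening: 0.0853
```

Run:
```python
from h import *
delta((.447,-.334,.17),73)
```

```text
t 2.10 pos [ 0.4511 -0.2484  0.1896] jaw deg 72.98 tilt [-0.0003  0.0003] F [0.52 0.75 0.15] q6 -1.92 open 0.0853
turn [ 0.0002 -0.0004 -0.0004] shift cm [-2.11 -8.3   1.96]
```

Call:
jog_arm:
  deltas:
    - [0, 0, 0, -0.5, -2.1, 0.5, 1]
    - [0, 0, 0, -0.5, -2.1, 0.5, 1]
    - [0, 0, 0, -0.5, -2.0, 0.5, 1]
    - [0, 0, 0, -0.5, -2.0, 0.5, 1]
    - [0, 0, 0, 0, 0, 0, 1]
    - [0, 0, 0, 0, 0, 0, 1]

```text
t: 2.6
tool_pos: [0.4465, -0.3314, 0.1694]
tool_rot: [-0.467, -3.105, -0.002]
contact_force: [0.0, -0.1, 0.8]
opening: 0.0855
```

```bash
cat > roof.py <<'E'
from h import *
import sys
o=ctrl.get_obs(); im,d=vision.get_image("wrist"); cv2.imwrite(sys.argv[1],im[...,::-1]); np.savez("w.npz",im=im,d=d)
C=cam("wrist",o); P=cloud(d,C); hsv=cv2.cvtColor(im,cv2.COLOR_RGB2HSV); H,S,V=[hsv[...,i].astype(int) for i in range(3)]
near=np.hypot(P[...,0]-.447,P[...,1]+.334)<.07
def pts(m): v,u=np.nonzero(m); return np.c_[u,v]
m=((H<12)|(H>172))&(S>90)&near&(P[...,2]<.02); print('slab',m.sum(),rect(onplane(pts(m),.011,C)[:,:2]),np.nanmedian(P[m][:,2]))
m=near&(P[...,2]>.033)&(P[...,2]<.05); m=cv2.morphologyEx(m.astype(np.uint8),cv2.MORPH_OPEN,np.ones((3,3)))>0
print('room',m.sum(),rect(onplane(pts(m),.037,C)[:,:2]),np.nanmedian(P[m],0))
E
python3 roof.py pics/w1.png
```

```text
slab 3291 (array([ 444.7, -335.7]), array([67.6, 53. ]), -15.86) 0.011875305787404644
room 1486 (array([ 444.3, -335.3]), array([34.8, 26. ]), -15.96) [ 0.44370548 -0.33517918  0.0378715 ]
```

View pics/w1.png

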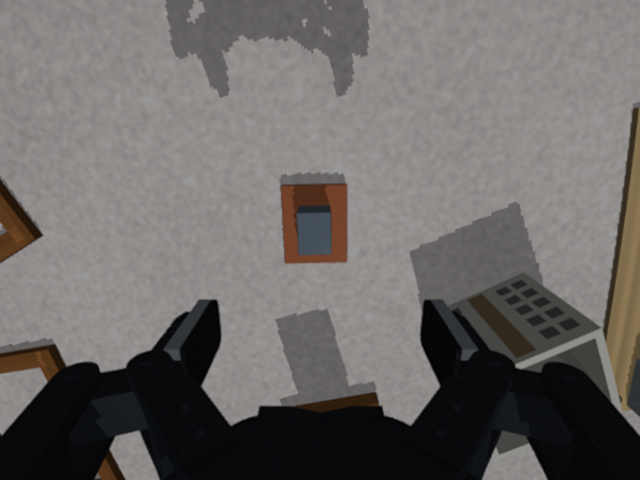

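```bash
python3 -c "
from h import *
delta((.4445,-.3355,.037),74.1)"
```

```text
t 2.65 pos [ 0.4467 -0.3308  0.1697] jaw deg 72.96 tilt [-0.0008  0.0013] F [-0.35  0.55 -0.4 ] q6 -2.04 open 0.0855
turn [ 0.001  -0.0012 -0.0199] shift cm [ 0.09 -0.51 13.27]
```

Call:
jog_arm:
  deltas:
    - [0, 0, -0.02, 0, 0, 0, 1]
    - [0, 0, 0, 0.1, -0.5, 2.0, 1]
    - [0, 0, 0, 0, 0, 2.8, 1]
    - [0, 0, 0, 0, 0, 2.8, 0.7]
    - [0, 0, 0, 0, 0, 2.5, 0.6]
    - [0, 0, 0, 0, 0, 1.7, 0.5]
    - [0, 0, 0, 0, 0, 1.0, 0.5]
    - [0, 0, 0, 0, 0, 0.4, 0.5]
    - [0, 0, 0, 0, 0, 0, 0.5]

```text
t: 3.4
tool_pos: [0.4447, -0.3349, 0.038]
tool_rot: [-0.432, -3.111, -0.001]
contact_force: [0.6, 0.3, -0.1]
opening: 0.0431
```

```bash
python3 -c "
from h import *
delta((.4445,-.3355,.037),74.1)"
```

```text
t 3.40 pos [ 0.4447 -0.3349  0.038 ] jaw deg 74.21 tilt [-0.0007  0.0007] F [ 0.62  0.35 -0.07] q6 -2.07 open 0.0431
turn [ 0.0005 -0.0008  0.0019] shift cm [ 0.01 -0.06  0.1 ]
```

Pose is good and there is no contact. Close, then lift.

Call:
jog_arm:
  deltas:
    - [0, 0, 0, 0, 0, 0, 0.2]
    - [0, 0, 0, 0, 0, 0, 0]
    - [0, 0, 0, 0, 0, 0, 0]
    - [0, 0, 0, 0, 0, 0, 0]
    - [0, 0, 0, 0, 0, 0, 0]
    - [0, 0, 0, 0, 0, 0, 0]
    - [0, 0, 0, 0, 0, -1, 0]
    - [0, 0, 0, 0, 0, -2.5, 0]
    - [0, 0, 0, 0, 0, -3.5, 0]
    - [0, 0, 0, 0, 0, -3.5, 0]
    - [0, 0, 0, 0, 0, -3.5, 0]
    - [0, 0, 0, 0, 0, -2, 0]
  grip_force: 30

```text
t: 4.4
tool_pos: [0.4456, -0.3366, 0.2034]
tool_rot: [0.433, 3.107, -0.005]
contact_force: [0.3, -0.2, -0.0]
opening: 0.0256
```

```bash
python3 -c "
from h import *
delta((.505,-.006,.2),94.75)"
```

```text
t 4.40 pos [ 0.4456 -0.3366  0.2034] jaw deg 74.13 tilt [ 0.0039 -0.0041] F [ 0.27 -0.24 -0.01] q6 -2.07 open 0.0256
turn [-0.0037  0.0043 -0.3598] shift cm [-8.66 32.46  0.34]
```

Call:
jog_arm:
  deltas:
    - [0, 0, -0.12, 0, 0, 0, 0]
    - [0, 0, -0.12, 0, 0, 0, 0]
    - [0, 0, -0.12, 0, 0, 0, 0]
    - [0, 0, 0, -1.0, 2.0, 0, 0]
    - [0, 0, 0, -1.6, 3.5, 0, 0]
    - [0, 0, 0, -1.7, 3.7, 0, 0]
    - [0, 0, 0, -1.7, 3.7, 0, 0]
    - [0, 0, 0, -1.7, 3.7, 0, 0]
    - [0, 0, 0, -1.7, 3.7, 0, 0]
    - [0, 0, 0, -1.7, 3.7, 0, 0]
    - [0, 0, 0, -1.7, 3.7, 0, 0]
    - [0, 0, 0, -1.8, 4.1, 0, 0]

```text
t: 5.4
tool_pos: [0.5627, -0.0077, 0.1986]
tool_rot: [0.13, -3.139, 0.0]
contact_force: [0.7, -1.4, -0.8]
opening: 0.0257
```

Call:
jog_arm:
  deltas:
    - [0, 0, 0, 0, 0, 0, 0]
    - [0, 0, 0, 0, 0, 0, 0]

```text
t: 5.57
tool_pos: [0.5627, -0.0075, 0.1983]
tool_rot: [0.137, -3.138, 0.0]
contact_force: [-0.0, 0.2, -0.2]
opening: 0.0257
```

```bash
cat > blk.py <<'E'
from h import *
import sys
o=ctrl.get_obs(); im,d=vision.get_image("wrist"); cv2.imwrite(sys.argv[1],im[...,::-1])
np.savez("w2.npz",im=im,d=d,pos=o['tool_pos'],rot=o['tool_rot'])
C=cam("wrist",o); P=cloud(d,C); hsv=cv2.cvtColor(im,cv2.COLOR_RGB2HSV); H,S,V=[hsv[...,i].astype(int) for i in range(3)]
def pts(m): v,u=np.nonzero(m); return np.c_[u,v]
near=np.hypot(P[...,0]-.505,P[...,1]+.006)<.06
m=near&(np.abs(P[...,2]-.072)<.006); m=cv2.morphologyEx(m.astype(np.uint8),cv2.MORPH_OPEN,np.ones((2,2)))>0
print('rim',m.sum(),rect(onplane(pts(m),.072,C)[:,:2]),np.nanmedian(P[m],0))
E
python3 blk.py pics/w2.png; python3 -c "
from h import *
delta((.505,-.006,.2),94.75)"
```

```text
rim 2269 (array([505.1,  -2.4]), array([70.1, 56.5]), 4.91) [ 0.50366078 -0.00140803  0.0727068 ]
t 5.62 pos [ 0.5625 -0.009   0.1982] jaw deg 94.87 tilt [-0.0008 -0.0005] F [ 0.35 -0.86 -1.09] q6 -1.80 open 0.0252
turn [-0.0005 -0.0009  0.0022] shift cm [ 5.7   0.77 -0.18]
```

View pics/w2.png

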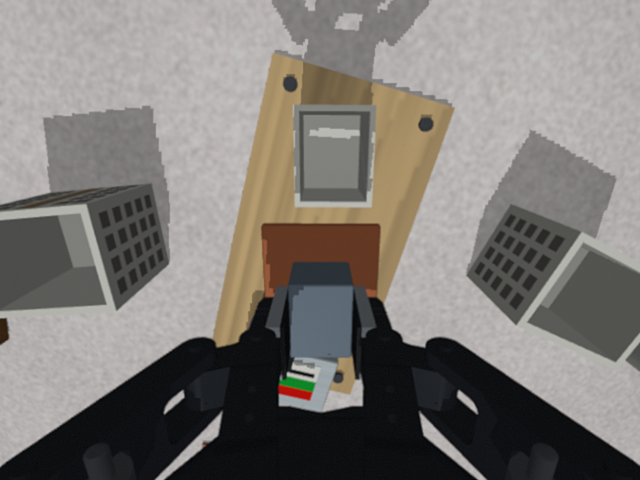

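The block's rim at (335,155) measures 70 x 56.5 mm, so it is the right block. Both larger look-alikes sit off the board, and the roof is held level. Next I'll check the roof's offset in the hand from its visible slab.

Run:
```python
from h import *
f=np.load("w2.npz"); im,d=f['im'],f['d']; o=dict(tool_pos=f['pos'],tool_rot=f['rot']); C=cam("wrist",o); P=cloud(d,C)
hsv=cv2.cvtColor(im,cv2.COLOR_RGB2HSV); H,S,V=[hsv[...,i].astype(int) for i in range(3)]
m=((H<12)|(H>172))&(S>90)&(P[...,2]>.15); m[:215]=0;m[320:]=0
A=R.from_rotvec(f['rot']).as_matrix()
v,u=np.nonzero(m); zt=f['pos'][2]-.027
print('slab top z',np.nanmedian(P[m][:,2]),zt)
Q=(onplane(np.c_[u,v],zt,C)-f['pos'])@A*1000
top=[];L=[];Rr=[]
for r in range(228,262,2):
    s=v==r; L.append(Q[s][u[s].argmin(),:2]);Rr.append(Q[s][u[s].argmax(),:2])
for c in range(272,372,4):
    s=u==c; top.append(Q[s][v[s].argmin(),:2])
L,Rr,top=map(np.array,(L,Rr,top))
print('side y',np.median(L[:,1]),np.median(Rr[:,1]),'slopes',np.polyfit(L[:,0],L[:,1],1)[0],np.polyfit(Rr[:,0],Rr[:,1],1)[0])
print('front x',np.median(top[:,0]),'slope',np.polyfit(top[:,1],top[:,0],1)[0])
delta((.5051,-.0024,.13),94.9); delta((.5051,-.0024,.0985),94.9)
```

```text
slab top z 0.17019523981588644 0.17131482261225514
side y -26.010515394910048 25.968081317901035 slopes 0.01751932709223361 -0.0016754616914376396
front x 35.37101865820849 slope -0.010287444111115283
t 5.62 pos [ 0.5625 -0.009   0.1982] jaw deg 94.87 tilt [-0.0008 -0.0005] F [ 0.35 -0.86 -1.09] q6 -1.80 open 0.0252
turn [-0.0005 -0.0009 -0.0004] shift cm [5.66 1.14 6.82]
t 5.62 pos [ 0.5625 -0.009   0.1982] jaw deg 94.87 tilt [-0.0008 -0.0005] F [ 0.35 -0.86 -1.09] q6 -1.80 open 0.0252
turn [-0.0005 -0.0009 -0.0004] shift cm [5.66 1.14 9.97]
```

Call:
jog_arm:
  deltas:
    - [0, 0, 0, 1.5, 0.3, 0, 0]
    - [0, 0, 0, 2.0, 0.4, 0, 0]
    - [0, 0, 0, 1.5, 0.3, 1.0, 0]
    - [0, 0, 0, 0.5, 0.1, 2.0, 0]
    - [0, 0, 0, 0, 0, 2.0, 0]
    - [0, 0, 0, 0, 0, 1.5, 0]
    - [0, 0, 0, 0, 0, 0.8, 0]
    - [0, 0, 0, 0, 0, 0.5, 0]
    - [0, 0, 0, 0, 0, 0, 0]
    - [0, 0, 0, 0, 0, 0, 0]

```text
t: 6.45
tool_pos: [0.5075, -0.0038, 0.1209]
tool_rot: [-0.129, 3.138, -0.0]
contact_force: [-0.5, -0.3, -0.7]
opening: 0.0253
```

Run:
```python
from h import *
delta((.5051-.001,-.0024,.1035),94.9)
n="side"; im,d=vision.get_image(n); C=cam(n)
c=cv2.resize(im[175:300,230:350],None,fx=5,fy=4.8,interpolation=cv2.INTER_CUBIC); cv2.imwrite("pics/s1.png",cv2.convertScaleAbs(c[...,::-1],alpha=1.3))
```

```text
t 6.45 pos [ 0.5075 -0.0038  0.1209] jaw deg 94.72 tilt [ 0.0007 -0.0002] F [-0.54 -0.27 -0.68] q6 -1.81 open 0.0253
turn [-0.0003  0.0007 -0.0032] shift cm [0.32 0.17 1.74]
```

View pics/s1.png

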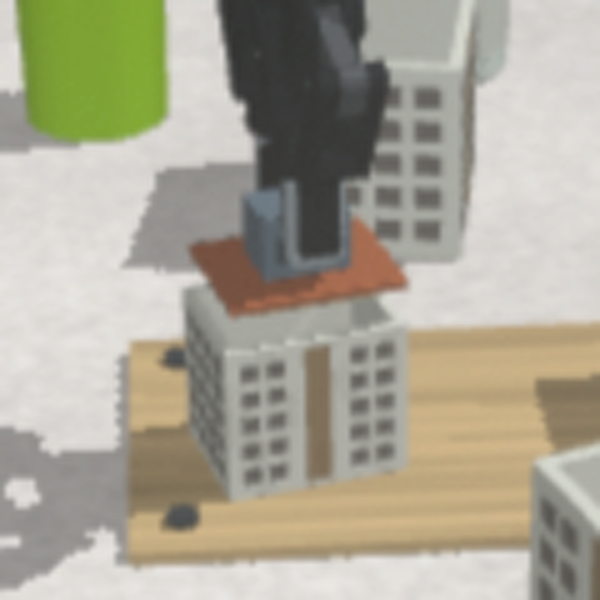

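Call:
jog_arm:
  deltas:
    - [0, 0, 0, 0.1, 0.1, 0.3, 0]
    - [0, 0, 0, 0, 0, 0.4, 0]
    - [0, 0, 0, 0, 0, 0.4, 0]
    - [0, 0, 0, 0, 0, 0.3, 0]
    - [0, 0, 0, 0, 0, 0.2, 0]
    - [0, 0, 0, 0, 0, 0, 0]
    - [0, 0, 0, 0, 0, 0, 0]

```text
t: 7.08
tool_pos: [0.5067, -0.0022, 0.1061]
tool_rot: [-0.131, 3.138, -0.0]
contact_force: [-3.6, 0.4, 9.1]
opening: 0.0253
```

Call:
jog_arm:
  deltas:
    - [0, 0, 0, 0, 0, 0.1, 0]
    - [0, 0, 0, 0, 0, 0, 0]

```text
t: 7.25
tool_pos: [0.5069, -0.0022, 0.1061]
tool_rot: [-0.131, 3.138, -0.0]
contact_force: [-6.6, 1.1, 14.0]
opening: 0.0253
```

Run:
```python
from h import *
for n,(x,y,X,Y) in dict(side=(255,205,325,285),scene=(300,180,360,250)).items():
    im,d=vision.get_image(n); np.savez(f"{n}1.npz",im=im,d=d)
    c=cv2.resize(im[y:Y,x:X],(400,480),interpolation=cv2.INTER_CUBIC); globals()[n]=c
cv2.imwrite("pics/s2.png",cv2.convertScaleAbs(np.hstack([side,scene])[...,::-1],alpha=1.4))
```

```text
(no output)
```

View pics/s2.png

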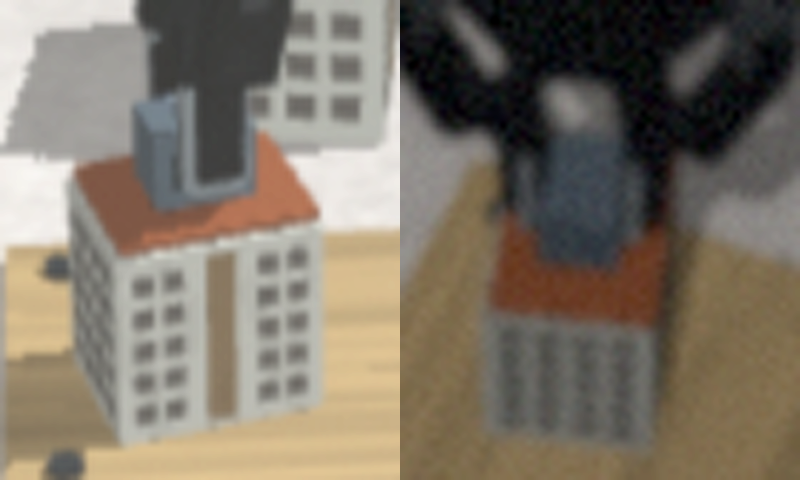

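The roof looks flush on the rim in both views, with no gap visible. Unload, release, and go up to look.

Call:
jog_arm:
  deltas:
    - [0, 0, 0, 0, 0, -0.1, 0]
    - [0, 0, 0, 0, 0, -0.1, 0]
    - [0, 0, 0, 0, 0, 0, 0.5]
    - [0, 0, 0, 0, 0, 0, 0.5]
    - [0, 0, 0, 0, 0, 0, 0.6]
    - [0, 0, 0, 0, 0, -1, 0.7]
    - [0, 0, 0, 0, 0, -3, 1]
    - [0, 0, 0, -1.5, 0, -3.5, 1]
    - [0, 0, 0, -1.5, 0, -3.5, 1]
    - [0, 0, 0, -1.5, 0, -3, 1]
    - [0, 0, 0, 0, 0, 0, 1]
    - [0, 0, 0, 0, 0, 0, 1]

```text
t: 8.35
tool_pos: [0.5527, 0.0013, 0.2488]
tool_rot: [-0.131, 3.133, -0.002]
contact_force: [-0.8, 0.1, -0.1]
opening: 0.0854
```

```bash
cat > blk3.py <<'E'
from h import *
import sys
o=ctrl.get_obs(); im,d=vision.get_image("wrist"); cv2.imwrite(sys.argv[1],im[...,::-1])
np.savez("w3.npz",im=im,d=d,pos=o['tool_pos'],rot=o['tool_rot'])
C=cam("wrist",o); P=cloud(d,C); hsv=cv2.cvtColor(im,cv2.COLOR_RGB2HSV); H,S,V=[hsv[...,i].astype(int) for i in range(3)]
def pts(m): v,u=np.nonzero(m); return np.c_[u,v]
near=np.hypot(P[...,0]-.505,P[...,1]+.006)<.06
m=near&((H<12)|(H>172))&(S>90)&(P[...,2]>.06)
X=P[m]; X=X[np.abs(X[:,2]-np.median(X[:,2]))<.006]; co=np.linalg.lstsq(np.c_[X[:,:2]-X[:,:2].mean(0),np.ones(len(X))],X[:,2],rcond=None)[0]
print('slab',m.sum(),rect(onplane(pts(m),.077,C)[:,:2]),'plane slope,z',co.round(4))
m=near&(P[...,2]>.098)&(P[...,2]<.11); print('room',m.sum(),rect(onplane(pts(m),.103,C)[:,:2]),np.nanmedian(P[m],0))
wood=(H>9)&(H<26)&(S>60)&(np.abs(P[...,2]-.006)<.008)&(P[...,0]<.78)&(np.abs(P[...,1])<.15)
wood=cv2.morphologyEx(wood.astype(np.uint8),cv2.MORPH_OPEN,np.ones((3,3)))
print('board',rect(onplane(pts(wood),.006,C)[:,:2]))
blue=(H>100)&(H<128)&(S>120)&(P[...,2]<.075)&(P[...,2]>.045)&(P[...,0]>.6)&(P[...,0]<.7); print('pad',blue.sum(),rect(P[blue][:,:2]) if blue.sum()>5 else '')
delta((.505,-.0024,.2),94.9)
E
python3 blk3.py pics/w3.png
```

```text
slab 3576 (array([625.6, -45.9]), array([336.9,  75.2]), -19.68) plane slope,z [-0.002  -0.0007  0.0779]
room 1504 (array([505.5,  -2.2]), array([32.4, 26. ]), 4.8) [ 0.50487049 -0.00217701  0.10392424]
board (array([596.1,  -8.6]), array([310.5, 160.4]), -10.42)
pad 318 (array([647.1, -17.7]), array([74. ,  6.9]), 79.46)
t 8.40 pos [0.5512 0.0014 0.2463] jaw deg 94.77 tilt [ 0.0013 -0.0002] F [-0.05  0.35 -0.88] q6 -1.79 open 0.0851
turn [-0.0003  0.0012 -0.0022] shift cm [4.63 0.01 4.63]
```

View pics/w3.png

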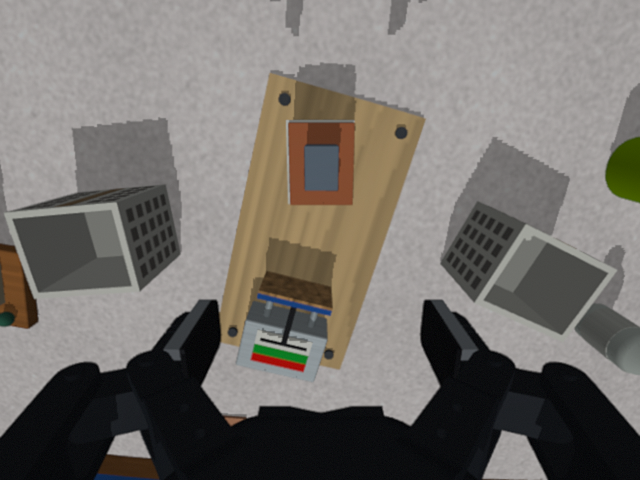

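Roof seated: slab top at z≈78 mm (77 expected), slope 0.002, room centred at (505.5,-2.2) with yaw 4.8°. It was let go. The jig is at yaw -10.4° with its origin ≈ (640.4,-16.7). Now grip the block across its 56 mm.

```bash
python3 -c "
from h import *
delta((.5053,-.0023,.061),94.85)"
```

```text
t 8.40 pos [0.5512 0.0014 0.2463] jaw deg 94.77 tilt [ 0.0013 -0.0002] F [-0.05  0.35 -0.88] q6 -1.79 open 0.0851
turn [-0.0003  0.0012 -0.0014] shift cm [4.600e+00 1.000e-02 1.853e+01]
```

Call:
jog_arm:
  deltas:
    - [0, 0, 0, 2.3, 0, 2.0, 1]
    - [0, 0, 0, 2.3, 0, 3.0, 1]
    - [0, 0, 0, 0, 0, 3.5, 1]
    - [0, 0, 0, 0, 0, 2.5, 1]
    - [0, 0, 0, 0, 0, 0, 1]
    - [0, 0, 0, 0, 0, 0, 1]
    - [0, 0, 0, 0, 0, 0, 1]

```text
t: 8.98
tool_pos: [0.5053, -0.0024, 0.1361]
tool_rot: [-0.131, 3.138, -0.0]
contact_force: [-0.0, -0.2, 1.0]
opening: 0.0853
```

```bash
python3 -c "
from h import *
delta((.5053,-.0023,.061),94.85)"
```

```text
t 8.98 pos [ 0.5053 -0.0024  0.1361] jaw deg 94.77 tilt [ 0.0006 -0.0001] F [-0.02 -0.19  1.05] q6 -1.81 open 0.0853
turn [-0.0002  0.0006 -0.0015] shift cm [0.   0.01 7.51]
```

Call:
jog_arm:
  deltas:
    - [0, 0, 0, 0, 0, 1.5, 1]
    - [0, 0, 0, 0, 0, 2.0, 1]
    - [0, 0, 0, 0, 0, 2.0, 1]
    - [0, 0, 0, 0, 0, 1.5, 1]
    - [0, 0, 0, 0, 0, 0.5, 1]
    - [0, 0, 0, 0, 0, 0, 1]
    - [0, 0, 0, 0, 0, 0, 0.8]
    - [0, 0, 0, 0, 0, 0, 0.6]
    - [0, 0, 0, 0, 0, 0, 0.5]
    - [0, 0, 0, 0, 0, 0, 0.5]
    - [0, 0, 0, 0, 0, 0, 0.5]
  grip_force: 40

```text
t: 9.9
tool_pos: [0.5066, -0.0026, 0.0624]
tool_rot: [-0.131, 3.135, -0.001]
contact_force: [-0.8, -0.9, 6.4]
opening: 0.0553
```

```bash
python3 -c "
from h import *
delta((.5053,-.0023,.061),94.85)
import numpy as np
a=np.radians(-10.42);o=np.array([.6404,-.0167])
for s in (-18.3e-3,-45e-3,-131e-3): print(s,o+s*np.array([np.cos(a),np.sin(a)]))
delta((.5116,.0070,.061),79.58)"
```

```text
t 9.90 pos [ 0.5066 -0.0026  0.0624] jaw deg 94.77 tilt [ 0.0037 -0.0006] F [-0.84 -0.9   6.39] q6 -1.81 open 0.0553
turn [-0.0009  0.0036 -0.0014] shift cm [0.13 0.04 0.14]
-0.0183 [ 0.6224018  -0.01339022]
-0.045 [ 0.59614212 -0.00856119]
-0.131 [0.5115604  0.00699298]
t 9.90 pos [ 0.5066 -0.0026  0.0624] jaw deg 94.77 tilt [ 0.0037 -0.0006] F [-0.84 -0.9   6.39] q6 -1.81 open 0.0553
turn [-0.0004  0.0037  0.2651] shift cm [-0.31  1.04  0.14]
```

Call:
jog_arm:
  deltas:
    - [0, 0, 0, 0, 0, -0.1, 0.5]
    - [0, 0, 0.04, 0, 0, 0, 0.5]
    - [0, 0, 0.045, 0, 0, 0, 0.5]
    - [0, 0, 0.045, 0, 0, 0, 0.5]
    - [0, 0, 0.045, 0, 0, 0, 0.5]
    - [0, 0, 0.045, 0, 0, 0, 0.5]
    - [0, 0, 0.045, 0, 0, 0, 0.5]
    - [0, 0, 0, -0.1, 0.3, 0, 0.5]
    - [0, 0, 0, -0.2, 0.4, 0, 0.5]
    - [0, 0, 0, 0, 0.3, 0, 0.5]
    - [0, 0, 0, 0, 0, 0, 0.5]
    - [0, 0, 0, 0, 0, 0, 0.5]

```text
t: 10.9
tool_pos: [0.5107, 0.0067, 0.0624]
tool_rot: [0.283, 3.127, -0.001]
contact_force: [0.2, -1.7, 5.1]
opening: 0.0554
```

```bash
python3 blk3.py pics/w4.png; python3 -c "
from h import *
delta((.5116,.0070,.061),79.58)
delta((.5961,-.0086,.061),79.58)"
```

```text
slab 13997 (array([508.5,   8.1]), array([66.2, 55.1]), -10.35) plane slope,z [ 0.0049 -0.001   0.0779]
room 13184 (array([503.6,  -3.1]), array([111.6,  36.9]), 89.14) [0.50096109 0.00138998 0.10330235]
board (array([516.8,   6.4]), array([160.6, 149.4]), 79.65)
pad 0 
t 10.95 pos [0.5107 0.0067 0.0625] jaw deg 79.64 tilt [ 0.0021 -0.0009] F [-0.02 -0.88  4.73] q6 -1.52 open 0.0554
turn [-0.0008  0.0022 -0.2663] shift cm [  0.65  -0.86 -13.75]
t 10.95 pos [0.5107 0.0067 0.0625] jaw deg 79.64 tilt [ 0.0021 -0.0009] F [-0.02 -0.88  4.73] q6 -1.52 open 0.0554
turn [-0.0005  0.0023  0.0011] shift cm [-0.08  0.05  0.15]
t 10.95 pos [0.5107 0.0067 0.0625] jaw deg 79.64 tilt [ 0.0021 -0.0009] F [-0.02 -0.88  4.73] q6 -1.52 open 0.0554
turn [-0.0005  0.0023  0.0011] shift cm [-8.67  0.04  0.15]
```

View pics/w4.png

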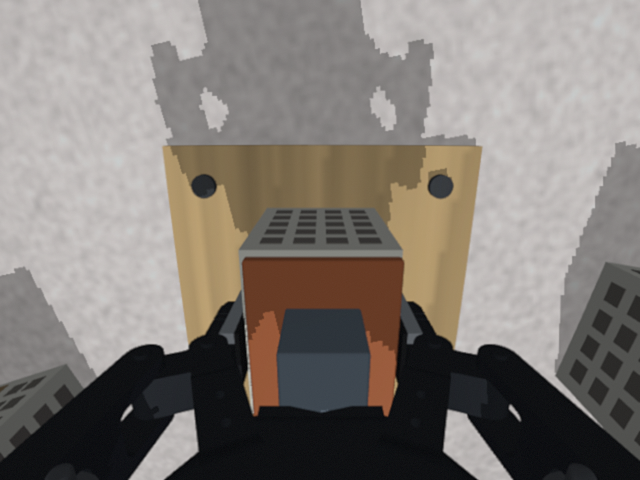

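Block yaw is -10.35° and the board's is -10.35°. The back edge centre (322,250) matches the board centre (322,145), so the block is square and central. Slide it.

Call:
jog_arm:
  deltas:
    - [0, 0, 0, -0.5, 0, 0, 0.5]
    - [0, 0, 0, -0.9, 0, 0, 0.5]
    - [0, 0, 0, -1.0, 0, 0, 0.5]
    - [0, 0, 0, -1.0, 0, 0, 0.5]
    - [0, 0, 0, -1.0, 0, 0, 0.5]
    - [0, 0, 0, -1.0, 0, 0, 0.5]
    - [0, 0, 0, -1.0, 0, 0, 0.5]
    - [0, 0, 0, -1.0, 0, 0, 0.5]
    - [0, 0, 0, -0.6, 0, 0, 0.5]
    - [0, 0, 0, -0.4, 0, 0, 0.5]
    - [0, 0, 0, 0, 0, 0, 0.5]
    - [0, 0, 0, 0, 0, 0, 0.5]

```text
t: 11.95
tool_pos: [0.5932, -0.008, 0.0625]
tool_rot: [0.284, 3.128, 0.0]
contact_force: [-1.8, 0.6, 6.7]
opening: 0.0554
```

Run:
```python
from h import *
delta((.5961,-.0086,.061),79.58); delta((.6224,-.0134,.061),79.58)
im,d=vision.get_image("scene"); np.savez("scene2.npz",im=im,d=d)
c=cv2.resize(im[215:335,240:350],(770,600)[::1],interpolation=cv2.INTER_CUBIC); cv2.imwrite("pics/c2.png",cv2.convertScaleAbs(c[...,::-1],alpha=1.4))
```

```text
t 11.95 pos [ 0.5932 -0.008   0.0625] jaw deg 79.63 tilt [0.0011 0.0002] F [-1.81  0.64  6.68] q6 -1.53 open 0.0554
turn [0.0004 0.0011 0.0009] shift cm [-0.3  -0.    0.15]
t 11.95 pos [ 0.5932 -0.008   0.0625] jaw deg 79.63 tilt [0.0011 0.0002] F [-1.81  0.64  6.68] q6 -1.53 open 0.0554
turn [0.0004 0.0011 0.0009] shift cm [-2.97 -0.    0.15]
```

View pics/c2.png

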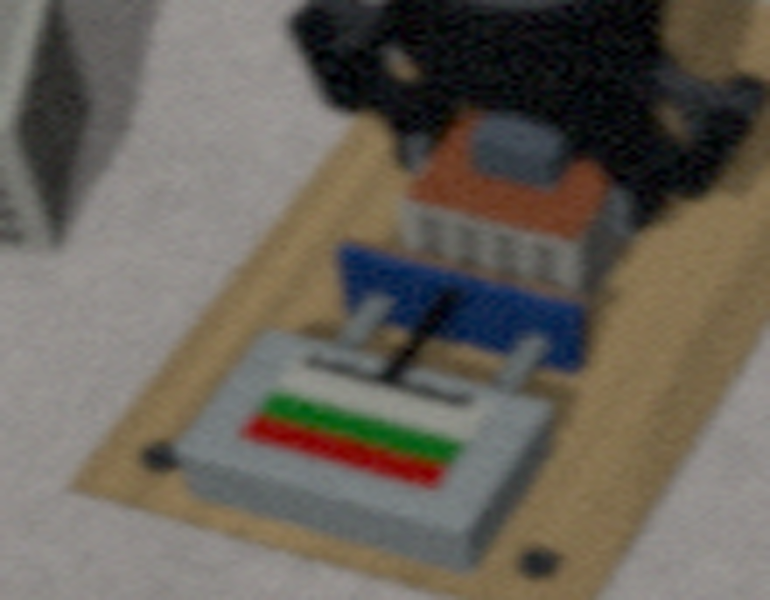

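The pointer bar at (388,380) is at rest in the white, and the block faces the pad centrally with about 13 mm to go. Advance slowly.

Call:
jog_arm:
  deltas:
    - [0, 0, 0, -0.3, 0, 0, 0.5]
    - [0, 0, 0, -0.3, 0, 0, 0.5]
    - [0, 0, 0, -0.3, 0, 0, 0.5]
    - [0, 0, 0, -0.3, 0, 0, 0.5]
    - [0, 0, 0, -0.3, 0, 0, 0.5]
    - [0, 0, 0, -0.3, 0, 0, 0.5]
    - [0, 0, 0, -0.3, 0, 0, 0.5]
    - [0, 0, 0, -0.2, 0, 0, 0.5]
    - [0, 0, 0, 0, 0, 0, 0.5]
    - [0, 0, 0, 0, 0, 0, 0.5]
    - [0, 0, 0, 0, 0, 0, 0.5]

```text
t: 12.92
tool_pos: [0.6138, -0.0117, 0.0626]
tool_rot: [-0.283, -3.125, -0.001]
contact_force: [-9.2, 2.7, 12.6]
opening: 0.0552
```

```bash
cat > ptr.py <<'E'
from h import *
import sys
delta((.6224,-.0134,.061),79.58)
a=np.radians(-10.42); J=np.array([[np.cos(a),np.sin(a)],[-np.sin(a),np.cos(a)]])
im,d=vision.get_image("scene"); f=np.load("scene2.npz"); C=cam("scene")
for nm,i in (("before",f['im']),("now",im)):
    v,u=np.mgrid[250:335,245:345]; u=u.ravel();v=v.ravel(); hsv=cv2.cvtColor(i,cv2.COLOR_RGB2HSV)[v,u].astype(int)
    W=(onplane(np.c_[u,v],.05,C)[:,:2]-[.6404,-.0167])@J.T*1000
    on=(W[:,0]>44)&(W[:,0]<100)&(np.abs(W[:,1])<20)
    r={}
    for k,m in dict(green=(hsv[:,0]>45)&(hsv[:,0]<80)&(hsv[:,1]>120),red=((hsv[:,0]<8)|(hsv[:,0]>172))&(hsv[:,1]>120),black=(hsv[:,2]<45)).items():
        s=on&m; s&=(np.abs(W[:,1])>4) if k=='black' else True
        r[k]=(s.sum(),W[s,0].min().round(1),W[s,0].max().round(1),np.median(W[s,0]).round(1)) if s.any() else None
    print(nm,r)
c=cv2.resize(im[215:335,240:350],(770,600),interpolation=cv2.INTER_CUBIC); cv2.imwrite(sys.argv[1],cv2.convertScaleAbs(c[...,::-1],alpha=1.4))
E
python3 ptr.py pics/c3.png
```

```text
t 12.92 pos [ 0.6138 -0.0117  0.0626] jaw deg 79.64 tilt [-0.0041  0.0011] F [-9.16  2.74 12.58] q6 -1.53 open 0.0552
turn [ 0.0003 -0.0043  0.001 ] shift cm [-0.87 -0.01  0.16]
before {'green': (np.int64(73), np.float64(68.6), np.float64(76.2), np.float64(72.2)), 'red': (np.int64(81), np.float64(79.8), np.float64(88.2), np.float64(84.1)), 'black': None}
now {'green': (np.int64(71), np.float64(68.7), np.float64(76.0), np.float64(72.2)), 'red': (np.int64(82), np.float64(79.6), np.float64(88.2), np.float64(84.0)), 'black': None}
```

Call:
jog_arm:
  deltas:
    - [0, 0, 0, -0.2, 0, -0.1, 0.5]
    - [0, 0, 0, -0.2, 0, 0, 0.5]
    - [0, 0, 0, -0.2, 0, 0, 0.5]
    - [0, 0, 0, -0.2, 0, 0, 0.5]
    - [0, 0, 0, 0, 0, 0, 0.5]
    - [0, 0, 0, 0, 0, 0, 0.5]
    - [0, 0, 0, 0, 0, 0, 0.5]

```text
t: 13.55
tool_pos: [0.6202, -0.0129, 0.0627]
tool_rot: [-0.283, -3.121, -0.002]
contact_force: [-11.9, 2.6, 13.1]
opening: 0.0555
```

```bash
sed -i "s/hsv\[:,2\]<45)/(hsv[:,2]<70)\&(hsv[:,1]<110))/" ptr.py; python3 ptr.py pics/c3.png
```

```text
t 13.55 pos [ 0.6202 -0.0129  0.0627] jaw deg 79.64 tilt [-0.0081  0.0017] F [-11.92   2.56  13.12] q6 -1.53 open 0.0555
turn [ 0.0002 -0.0083  0.0011] shift cm [-0.23 -0.01  0.17]
before {'green': (np.int64(73), np.float64(68.6), np.float64(76.2), np.float64(72.2)), 'red': (np.int64(81), np.float64(79.8), np.float64(88.2), np.float64(84.1)), 'black': (np.int64(35), np.float64(45.7), np.float64(52.8), np.float64(50.4))}
now {'green': (np.int64(100), np.float64(64.6), np.float64(75.9), np.float64(70.8)), 'red': (np.int64(77), np.float64(80.1), np.float64(87.9), np.float64(84.0)), 'black': (np.int64(29), np.float64(45.7), np.float64(65.5), np.float64(63.2))}
```

View pics/c3.png

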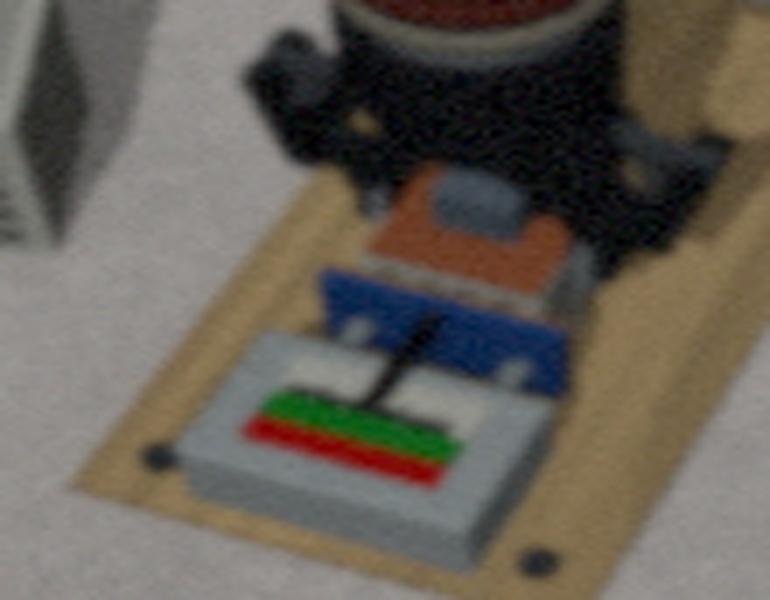

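The pointer bar at (365,405) stands at the leading edge of the green, 12.8 mm travel. Advance about 4 mm more and correct the 0.5° forward lean from the push.

Call:
jog_arm:
  deltas:
    - [0, -0.004, 0, -0.1, 0, 0, 0.5]
    - [0, -0.004, 0, -0.1, 0, -0.05, 0.5]
    - [0, -0.004, 0, -0.1, 0, 0, 0.5]
    - [0, 0, 0, -0.1, 0, 0, 0.5]
    - [0, 0, 0, 0, 0, 0, 0.5]
    - [0, 0, 0, 0, 0, 0, 0.5]
    - [0, 0, 0, 0, 0, 0, 0.5]
    - [0, 0, 0, 0, 0, 0, 0.5]

```text
t: 14.27
tool_pos: [0.6225, -0.0133, 0.0626]
tool_rot: [-0.284, -3.128, -0.0]
contact_force: [-16.8, 3.2, 13.8]
opening: 0.0553
```

```bash
python3 ptr.py pics/c4.png
```

```text
t 14.27 pos [ 0.6225 -0.0133  0.0626] jaw deg 79.64 tilt [-0.0008  0.0002] F [-16.78   3.22  13.85] q6 -1.53 open 0.0553
turn [ 0.     -0.0008  0.001 ] shift cm [ 0.01 -0.01  0.16]
before {'green': (np.int64(73), np.float64(68.6), np.float64(76.2), np.float64(72.2)), 'red': (np.int64(81), np.float64(79.8), np.float64(88.2), np.float64(84.1)), 'black': (np.int64(35), np.float64(45.7), np.float64(52.8), np.float64(50.4))}
now {'green': (np.int64(83), np.float64(65.4), np.float64(76.0), np.float64(71.6)), 'red': (np.int64(78), np.float64(79.8), np.float64(88.0), np.float64(84.0)), 'black': (np.int64(25), np.float64(45.7), np.float64(67.2), np.float64(65.5))}
```

Call:
jog_arm:
  deltas:
    - [0, 0, 0, 0, 0, -0.05, 0.5]
    - [0, 0, 0, -0.05, 0, -0.05, 0.5]
    - [0, 0, 0, 0, 0, 0, 0.5]
    - [0, 0, 0, 0, 0, 0, 0.5]
    - [0, 0, 0, 0, 0, 0, 0.5]
    - [0, 0, 0, 0, 0, 0, 0.5]

```text
t: 14.82
tool_pos: [0.6226, -0.0133, 0.0626]
tool_rot: [-0.284, -3.127, -0.0]
contact_force: [-15.2, 2.7, 10.2]
opening: 0.0554
```

```bash
python3 ptr.py pics/c4.png
```

```text
t 14.82 pos [ 0.6226 -0.0133  0.0626] jaw deg 79.63 tilt [-0.0015  0.0004] F [-15.24   2.72  10.23] q6 -1.53 open 0.0554
turn [ 0.0001 -0.0015  0.0009] shift cm [ 0.01 -0.01  0.16]
before {'green': (np.int64(73), np.float64(68.6), np.float64(76.2), np.float64(72.2)), 'red': (np.int64(81), np.float64(79.8), np.float64(88.2), np.float64(84.1)), 'black': (np.int64(35), np.float64(45.7), np.float64(52.8), np.float64(50.4))}
now {'green': (np.int64(82), np.float64(67.4), np.float64(76.2), np.float64(71.9)), 'red': (np.int64(79), np.float64(79.8), np.float64(88.1), np.float64(84.1)), 'black': (np.int64(28), np.float64(45.7), np.float64(67.5), np.float64(65.6))}
```

Call:
jog_arm:
  deltas:
    - [0, 0, 0, -0.07, 0, -0.05, 0.5]
    - [0, -0.001, 0, -0.08, 0, 0, 0.5]
    - [0, 0, 0, 0, 0, 0, 0.5]
    - [0, 0, 0, 0, 0, 0, 0.5]
    - [0, 0, 0, 0, 0, 0, 0.5]
    - [0, 0, 0, 0, 0, 0, 0.5]
    - [0, 0, 0, 0, 0, 0, 0.5]
    - [0, 0, 0, 0, 0, 0, 0.5]

```text
t: 15.53
tool_pos: [0.6237, -0.0135, 0.0626]
tool_rot: [-0.284, -3.128, -0.0]
contact_force: [-15.0, 2.5, 8.3]
opening: 0.0555
```

```bash
python3 ptr.py pics/c4.png
python3 - <<'E'
from h import *
im,d=vision.get_image("side"); a=cv2.resize(im[215:295,265:425],(800,400),interpolation=cv2.INTER_CUBIC)
C=cam("side");P=cloud(d,C)
c=cv2.imread("pics/c4.png"); c=cv2.resize(c[150:520,150:650],(270,200))
out=np.zeros((600,800,3),np.uint8); out[:400]=cv2.convertScaleAbs(a[...,::-1],alpha=1.2); out[400:,:270]=c
o=ctrl.get_obs(); w,wd=vision.get_image("wrist"); out[400:,280:547]=cv2.resize(w,(267,200))[...,::-1]
s=vision.get_image("scene")[0]; out[400:,550:]=cv2.resize(s,(250,200))[...,::-1]
cv2.imwrite("pics/final.png",out)
Cw=cam("wrist",o); Pw=cloud(wd,Cw); hsv=cv2.cvtColor(w,cv2.COLOR_RGB2HSV).astype(int)
m=((hsv[...,0]<12)|(hsv[...,0]>172))&(hsv[...,1]>90)&(Pw[...,2]>.06)&(np.hypot(Pw[...,0]-.622,Pw[...,1]+.013)<.06)
X=Pw[m]; co=np.linalg.lstsq(np.c_[X[:,:2]-X[:,:2].mean(0),np.ones(len(X))],X[:,2],rcond=None)[0]
v,u=np.nonzero(m); r=rect(onplane(np.c_[u,v],.077,Cw)[:,:2]); print('slab',r,co.round(4))
k=np.radians(-10.42); dd=np.array(r[0])-[640.4,-16.7]; print('slab jig y',-np.sin(k)*dd[0]+np.cos(k)*dd[1])
E
```

```text
t 15.53 pos [ 0.6237 -0.0135  0.0626] jaw deg 79.64 tilt [-0.0012  0.0003] F [-14.95   2.52   8.33] q6 -1.53 open 0.0555
turn [ 0.0001 -0.0012  0.001 ] shift cm [ 0.13 -0.02  0.16]
before {'green': (np.int64(73), np.float64(68.6), np.float64(76.2), np.float64(72.2)), 'red': (np.int64(81), np.float64(79.8), np.float64(88.2), np.float64(84.1)), 'black': (np.int64(35), np.float64(45.7), np.float64(52.8), np.float64(50.4))}
now {'green': (np.int64(71), np.float64(68.1), np.float64(76.2), np.float64(72.2)), 'red': (np.int64(80), np.float64(79.7), np.float64(88.1), np.float64(83.9)), 'black': (np.int64(25), np.float64(45.7), np.float64(68.7), np.float64(66.8))}
slab (array([621.4, -12. ]), array([66.5, 54.7]), -10.37) [0.005  0.0008 0.0784]
slab jig y 1.1861026260738594
```

View pics/final.png

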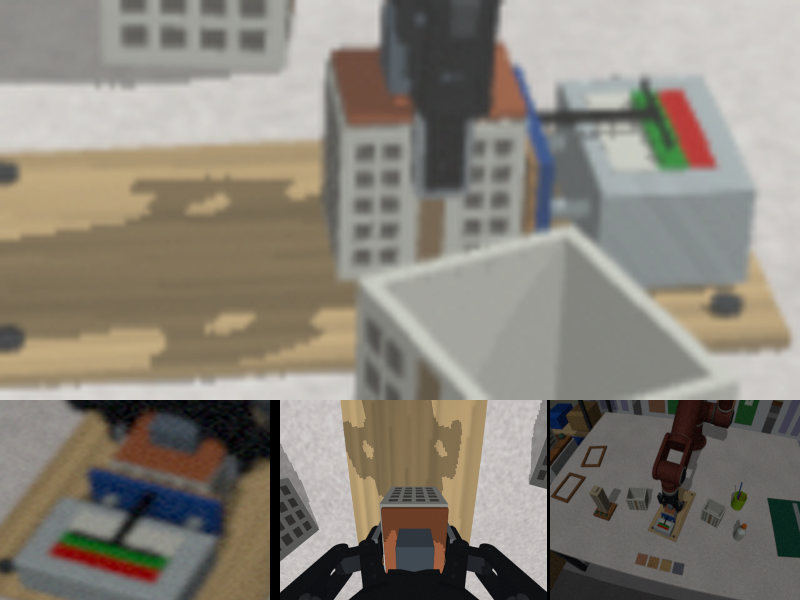

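The side view shows the bar at (660,115) inside the green, the block flat on the board, and the roof flush. Hold briefly to confirm it's steady, then hand in.

Call:
jog_arm:
  deltas:
    - [0, 0, 0, 0, 0, 0, 0.5]
    - [0, 0, 0, 0, 0, 0, 0.5]
    - [0, 0, 0, 0, 0, 0, 0.5]
    - [0, 0, 0, 0, 0, 0, 0.5]
    - [0, 0, 0, 0, 0, 0, 0.5]
    - [0, 0, 0, 0, 0, 0, 0.5]

```text
t: 16.23
tool_pos: [0.6237, -0.0135, 0.0626]
tool_rot: [-0.284, -3.128, -0.0]
contact_force: [-15.0, 1.9, 8.2]
opening: 0.0554
```

```bash
python3 ptr.py pics/c5.png | tail -1; python3 -c "
from station import ctrl
print(ctrl.finish_job())"
```

```text
now {'green': (np.int64(73), np.float64(67.4), np.float64(75.9), np.float64(72.2)), 'red': (np.int64(79), np.float64(80.1), np.float64(88.2), np.float64(84.1)), 'black': (np.int64(27), np.float64(45.7), np.float64(68.4), np.float64(66.7))}
the job is handed in; nothing more can be done
None
```

The roof is seated on the block and was let go. The roofed block is pressed against the pad with the pointer in the green band, and the arm was still gripping it when I handed in at 16 s.

**Roof:** right after release the slab top was level within 0.002 and at z ≈ 78 mm (77 expected). In the final wrist view the fitted slope was 0.005, about the same as when I first gripped the block.

**Block position:** its yaw is -10.37°, against -10.42° for the jig. The slab measured about 1 mm off the jig's centre line, which is within camera error, and the block looks flat on the board.

**Press:** pad travel read from the pointer is about 16.3 mm, or 9.8 N on the spring. It held steady over the last half second before hand-in and the end stop was never reached.

**Disagreement:** the wrist force reads about 15 N along the press, more than the spring force. I put the extra down to friction on the board, because the gripped block carries about 8 N of downward load. I trusted the pointer over the wrist reading.

The cup, glue bottle and finished model were not touched, judging from the final scene view rather than a measurement.

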